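Seat a bearing in a printed plate and close its retainer

TASK

Nudge the ball bearing across the top of the grey printed plate until it drops flat into the round pocket, then push the orange retainer by its post, all the way round to its stop, so that it covers the bearing. Only push with the fingertips: never lift the bearing, and keep it on the plate. Leave the brass spacer, the screwdriver and the filament spool where they are.

Things in the scene. Friction and masses are not known exactly. Their poses are not given: they have to be found in the camera images.
- plate: Grey 3D-printed bearing plate screwed to the bench (it cannot move), 215 (x) x 150 (y) x 22 mm high. Origin: centre of its underside, on the bench; z up. Its flat top is 22 mm above the bench. The only things standing on the top are the bearing, the retainer and the brass spacer.
- pocket (a point): Centre of the round pocket's mouth, level with the plate's top, at plate (35, 0, 22) mm. The pocket is 45 mm across and 13 mm deep with a flat closed floor and a 1.5 mm chamfer round its mouth. Axes as the plate's.
- bearing: Loose steel ball bearing lying flat: a disc 42 mm in diameter, 12 mm thick, about 70 g, with black seals and a dark bore (solid to the touch). Origin: centre of its underside; z is its axis. It starts flat on the plate's top, 45 to 100 mm from the pocket's centre on the plate's -x side of it. Once seated it lies 1 mm below the plate's top with 1.5 mm play all round; its origin is then 13 mm below point pocket.
- retainer (a joint): Angle of the orange retainer about its upright pivot, in rad: 0 = fully open (arm along the plate's +x), growing clockwise seen from above, 1.571 = closed against its stop (arm along the plate's -y, its post over the pocket's centre). Stiff hinge: it takes about 0.6 N at the post to turn and stays where it is left. Starts open, between 0 and 0.5.
- retainer_pivot (a point): Pivot axis of the retainer at the plate's top, at plate (35, 58, 22) mm. A boss 20 mm in diameter stands 12 mm (15 with its screw) above the plate here. The retainer's arm is 16 mm wide and lies 3.5 to 9.5 mm above the plate's top, so it passes over a seated bearing but not over one that stands proud.
- retainer_post (a point): Centre of the top of the retainer's upright round push post: 12 mm in diameter, 56 mm from the pivot axis at the arm's end (rounded, 16 mm wide). The post rises from 9.5 mm to 37.5 mm above the plate's top.
- spacer: Bystander: upright brass tube, 14 mm in diameter, 25 mm high, loose on the plate's top near the edge on the plate's -y side, 50 mm or more from the pocket's centre. Origin: centre of its underside.
- screwdriver: Bystander: screwdriver with a red handle, 170 mm long, loose on the bench beside the plate. Origin: centre of its underside; x runs along it to the tip.
- spool: Bystander: black-flanged spool of blue filament lying flat on the bench, 170 mm in diameter, 50 mm high, 0.7 kg. Origin: centre of its underside.
Not all that is in view belongs to the job. Of the things like the bearing, leave any that is brown or purple; of the rest the larger one is meant.

How it is judged (in metres and radians):
On the way, in this order (a step that is already met when the one before it is completed fails the run):
1. the bearing lies flat in the pocket while the retainer is still open (horizontal distance between bearing and pocket below 0.004 m and z of bearing in the frame of pocket below -0.011 m and angle between bearing's own z axis and vertical below 0.06 rad and value of joint retainer below 1 rad), for 0.2 s.
2. the retainer is swung to its stop over the bearing (horizontal distance between bearing and pocket below 0.004 m and z of bearing in the frame of pocket below -0.011 m and angle between bearing's own z axis and vertical below 0.06 rad and value of joint retainer above 1.47 rad), for 0.2 s.
At the end, for the whole second after the job is handed in: The bearing lies at rest in the pocket (centre within 4 mm, underside at least 11 mm below the plate's top, tilted less than 0.06 rad) and the retainer stands over it within 0.1 rad of its stop (all of step 2 and linear speed of bearing below 0.01 m/s); the robot touches nothing.
It fails at once if the bearing is lifted (its underside more than 8 mm above the plate's top) (z of bearing in the frame of pocket above 0.008 m).
It fails at once if the bearing leaves the plate (z of bearing in the frame of pocket below -0.018 m).
It fails at once if the standing brass spacer is moved by more than 15 mm (distance of spacer from where it was at the start of the episode above 0.015 m).
It fails at once if the screwdriver is moved by more than 15 mm (distance of screwdriver from where it was at the start of the episode above 0.015 m).
It fails at once if the filament spool is moved by more than 15 mm (distance of spool from where it was at the start of the episode above 0.015 m).
It also fails if it takes over 45 s, if anything falls off the work surface, if the arm or the gripper's body presses on something with over 40 N, if the wrist force passes 120 N, or if a joint passes its speed limit or range.

ROBOT

A 6-joint arm with a two-finger parallel gripper is mounted at the origin on the work surface. World frame = base frame: x ahead of the robot, y to its left, z up, the work surface at z = 0. Lengths are in mm, angles in rad, forces in N, time in s.
With the tool pointing down it reaches from about 350 to 875 mm from the base axis. Payload 4.2 kg.
Tool frame: the origin (TCP) lies on the centre line of the jaws, within the pads' length; the fingertips stand 14 mm ahead of it and the grasp point (between the pads) lies 5 mm behind it (tcp_to_tips is the distance from the TCP to the fingertips, in mm); z points along the fingers, y is the direction in which the jaws open and shut (so a half turn about z gives the same grasp; the last joint's range is limited). The gripper opens to 85 mm and grips with 20 to 120 N. Pads are 22 mm wide; open, the fingers measure 114 mm over their backs; the gripper's body (76 mm by 85 mm) begins 54 mm behind the grasp point. The pads swing forward as they close: fully open they stand 13 mm farther back than shut.
Start: joints at [-0.885, 0.385, 0.008, 0, -1.194, -0.259], TCP at [258.737, -568.906, 245.312] pointing down, gripper open.
Joint ranges: [-3.14, 3.14], [-1.21, 2.06], [-1.07, 1.41], [-3.16, 2.05], [-2.99, -0.16], [-3.1, 3.1]. Speed limits (rad/s): [2.79, 2.79, 3.14, 3.14, 3.14, 3.14].

INTERFACE

Orientations are given as a unit quaternion [x, y, z, w].
In Python, from bench import read_state, get_image, job_done, tcp_to_tips gives the robot as it stands. The module is installed in compiled form; this text tells all that it offers.
- The arm moves only by the tool play_rows, never from a script. Its argument "targets" is a list of rows, each an object of numbers: "gripper": the gripper's target within -1 to 1 (shut at 1, half-way at 0, fully open at -1); "tx", "ty", "tz": the shift along the tool's x, y, z scaled (see below); "spin": the turn about the tool's z scaled (see below). A call has 1 to 12 rows; each row is the pose to reach, as a shift and turn from the pose commanded when the call began, along the tool's axes at that moment; what a row does not reach only later rows make up. The controller multiplies each number of a shift by 0.25 m and each number of a turn by pi/4 rad. A row lasts 1/8 s, in which the tool goes at most 62.5 mm and 10.7 degrees, less where a joint would pass 70% of its speed; a pose out of reach is approached as far as the arm can. A call with a number of a shift or a turn outside -1 to 1 is refused whole. A call with a gripper value outside its range is refused whole. The fingers move at their own pace and stop on an object; the grip force is fixed at half the most. Time passes only in rows, so rows that repeat a pose let the fingers close. It gives the time, the measured TCP pose, the force and the opening at its end, in the units of the state.
- read_state(): the state, without advancing time (a new reading comes with each control period).
- get_image(name): name is "side" or "top"; returns a dict with "frame" (420x560x3 uint8, red, green, blue), "depth" (420x560 float32, mm along the optical axis (not along the pixel's ray), 0 where there is no reading), "mtx" (3x3 intrinsics, pixels), "k1" (the pictures are not rectified: a ray, as slopes to the right and down, at radius r is drawn at 1 + k1 r^2 times it, then the intrinsics apply), "world_to_cam" (4x4, takes a point from world to camera coordinates). Camera axes: x right, y up, looking along -z (the intrinsics and any distortion apply to the point x, -y, -z); pixel columns grow to the right and rows downward; lengths in mm; the calibration is good to about 2 mm. A picture is of the moment at which its call begins.
- job_done(): hands the job in, once; it reports no verdict.
The state is a dict: "clock": time; "joints": joint angles; "joint_vel": joint speeds; "joint_efforts": joint torques, N m; "position": TCP position; "ee_rot": TCP orientation; "contact_force": force on the tool from outside, world axes, zero at the start; "wrist_torque": the same for the moment, N m; "gripper_width": finger opening in mm.
Only numpy, scipy, OpenCV 4.12 (cv2) and the standard library are available. Lean on these libraries where they do the work, as an engineer would, in place of code of your own. Each camera call takes 0.05 s, during which the arm holds its last target.

## Working session

There is one attempt and no reset: what is moved stays moved. The work goes in short steps, Python scripts to look and compute and a tool call to move; the robot and the scene stay as the last step left them, time stands still between calls to the robot, and variables do not carry over. Pictures are saved under pics/ and viewed, and the job is handed in when it is done.

Besides the shell and the picture viewer there is one more tool, called in YAML: its name, and indented under it one key for each argument. play_rows: Moves the arm, as the interface text tells. Its arguments: {"type":"object","properties":{"targets":{"type":"array","items":{"type":"object","properties":{"gripper":{"type":"number"},"tx":{"type":"number","minimum":-1,"maximum":1},"ty":{"type":"number","minimum":-1,"maximum":1},"tz":{"type":"number","minimum":-1,"maximum":1},"spin":{"type":"number","minimum":-1,"maximum":1}}}}},"required":["targets"]}

```bash
mkdir -p pics
cat > h.py <<'E'
import numpy as np, cv2
from bench import read_state, get_image, job_done, tcp_to_tips
def grab(n,tag):
    d=get_image(n); np.savez(f'{tag}.npz',**d); cv2.imwrite(f'pics/{tag}.png',d['frame'][:,:,::-1]); return d
def load(tag): return dict(np.load(f'{tag}.npz'))
def ray(d,u,v):
    m=d['mtx']; x=(u-m[0,2])/m[0,0]; y=(v-m[1,2])/m[1,1]
    r=np.hypot(x,y); k=float(d['k1']); q=r
    for _ in range(30): q=r/(1+k*q*q)
    s=q/r if r>0 else 1
    T=np.linalg.inv(d['world_to_cam']); return T[:3,3], T[:3,:3]@np.array([x*s,-y*s,-1])
def atz(d,u,v,z):
    o,w=ray(d,u,v); return o+w*(z-o[2])/w[2]
def atdepth(d,u,v):
    o,w=ray(d,u,v); return o+w*float(d['depth'][int(round(v)),int(round(u))])
def proj(d,p):
    c=d['world_to_cam']@np.append(p,1); x,y=c[0]/-c[2],-c[1]/-c[2]; s=1+float(d['k1'])*(x*x+y*y); m=d['mtx']
    return np.array([m[0,0]*x*s+m[0,2],m[1,1]*y*s+m[1,2]])
E
python3 - <<'E'
from h import *
for n in('top','side'):
    d=grab(n,n+'0'); print(d['mtx'],d['k1'],np.linalg.inv(d['world_to_cam'])[:3].round(2))
print(read_state(), tcp_to_tips)
E
```

```text
[[479.4679076    0.         279.87189074]
 [  0.         479.4679076  214.12835597]
 [  0.           0.           1.        ]] -0.10035424340459552 [[-1.00000e-02  1.00000e+00 -6.00000e-02  4.68530e+02]
 [-1.00000e+00 -1.00000e-02 -3.00000e-02 -1.18480e+02]
 [-3.00000e-02  6.00000e-02  1.00000e+00  1.04541e+03]]
[[416.09940843   0.         280.38452906]
 [  0.         416.09940843 209.77715117]
 [  0.           0.           1.        ]] 0.0014199954900345545 [[-9.6000e-01  2.1000e-01 -1.9000e-01  3.9707e+02]
 [-2.8000e-01 -7.0000e-01  6.5000e-01  4.3864e+02]
 [ 1.0000e-02  6.8000e-01  7.4000e-01  6.5595e+02]]
{'clock': 0.1, 'joints': array([-8.85417851e-01,  3.85500140e-01,  6.76619480e-03, -4.34651802e-04,
       -1.19395284e+00, -2.58591924e-01]), 'joint_vel': array([-7.89529560e-04, -1.47991914e-03,  1.71925336e-03,  2.14172347e-03,
       -3.66912421e-04,  1.03527715e-05]), 'joint_efforts': array([-5.19767382e-04, -3.93319488e+01,  1.88927954e+01,  4.19793338e+00,
       -2.58954686e-03,  2.78287260e-06]), 'position': array([ 258.53554892, -568.49534126,  244.32005594]), 'ee_rot': array([-2.11698977e-01,  9.77334441e-01,  9.33726178e-04, -2.49838418e-04]), 'contact_force': array([ 0.35484507, -0.56203865,  0.38078078]), 'wrist_torque': array([-0.02839509, -0.00180926, -0.05366943]), 'gripper_width': 85.33788970514466} 14.0
```

View pics/top0.png

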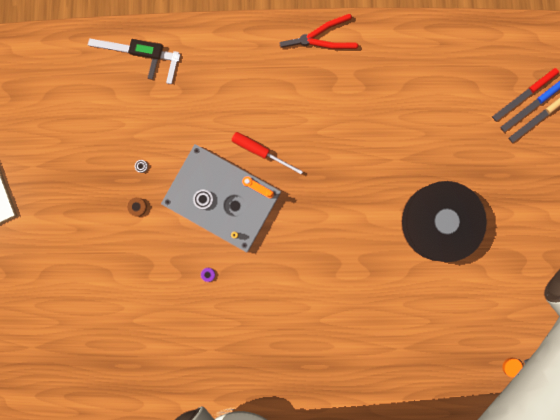

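View pics/side0.png

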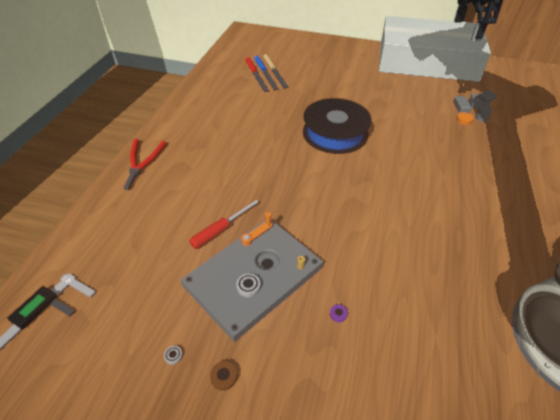

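Run:
```python
from h import *
for t,(x,y,w,h),s in(('top0',(155,125,160,135),5),('side0',(170,180,170,170),4)):
    im=cv2.imread(f'pics/{t}.png')[y:y+h,x:x+w]; im=cv2.resize(im,None,fx=s,fy=s,interpolation=cv2.INTER_CUBIC)
    for i in range(0,w,20): cv2.putText(im,str(x+i),(i*s,10),0,.35,(255,255,255),1); cv2.line(im,(i*s,12),(i*s,18),(255,255,255),1)
    for i in range(0,h,20): cv2.putText(im,str(y+i),(0,i*s+4),0,.35,(255,255,255),1); cv2.line(im,(24,i*s),(30,i*s),(255,255,255),1)
    im=im[:600]
    cv2.imwrite(f'pics/{t}c.png',im)
```

```text
(no output)
```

View pics/top0c.png

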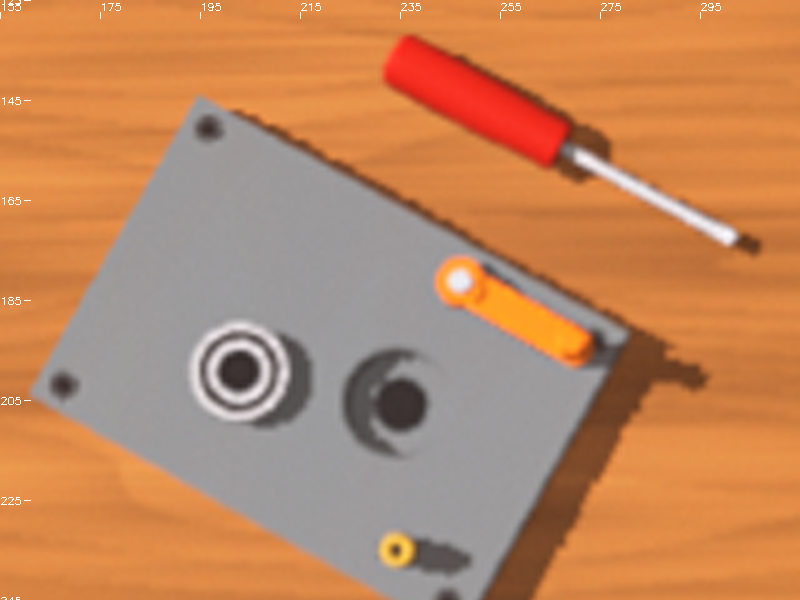

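View pics/side0c.png

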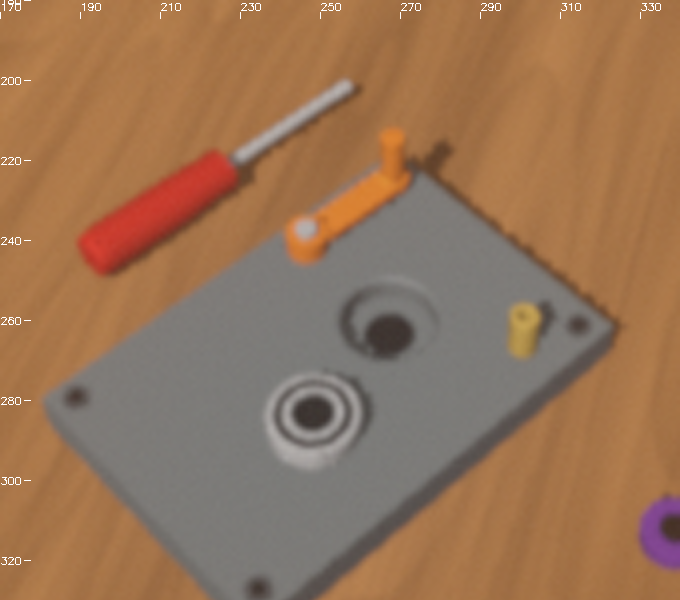

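```bash
cat > fit.py <<'E'
from h import *
from scipy.optimize import least_squares
T=load('top0');S=load('side0')
C=lambda l,o,s:[(np.array(p)/s+o if p is not None else None) for p in l]
top=C([(200,97),(630,330),(33,392),None],np.array([155,125])-.0,5)
side=C([(45,400),(425,170),None,(617,325)],np.array([170,180]),4)
side[2]=np.array([234.5,337.]); 
import sys
P=[(-107.5,75,22),(107.5,75,22),(-107.5,-75,22),(107.5,-75,22)]
def w(q,p): c,s=np.cos(q[2]),np.sin(q[2]); return np.array([q[0]+c*p[0]-s*p[1],q[1]+s*p[0]+c*p[1],p[2]])
def res(q,which='ts'):
    r=[]
    for d,l,n in((T,top,'t'),(S,side,'s')):
        if n in which: r+=[proj(d,w(q,p))-u for p,u in zip(P,l) if u is not None]
    return np.concatenate(r)
if __name__=='__main__':
    a,b=atz(T,*top[0],22),atz(T,*top[1],22); y=np.arctan2(*(b-a)[1::-1])
    q0=[a[0],a[1],y]
    for k in('t','s','ts'):
        f=least_squares(res,q0,args=(k,)); print(k,f.x,f.fun.round(1))
    q=f.x; np.save('plate.npy',q)
    print('pocket',w(q,(35,0,22)),'pivot',w(q,(35,58,22)))
    # bearing etc
    inv=lambda p:(np.array([[np.cos(q[2]),np.sin(q[2])],[-np.sin(q[2]),np.cos(q[2])]])@(p[:2]-q[:2])).round(1)
    for nm,t,s,z in(('bearing',(240,371),(312,412),34),('post',(580,345),(391,134),59.5),('pivotscrew',(459,281),(305,229),37),('spacer',(396,550),(525,312),47),('pocketfloor',(400,405),(390,335),9)):
        A=atz(T,*(np.array(t)/5+[155,125]),z);B=atz(S,*(np.array(s)/4+[170,180]),z); print(nm,A.round(1),B.round(1),inv(A),inv(B))
E
python3 fit.py
```

```text
t [564.14045177  35.3735125   -2.08832565] [ 0.1 -0.6  0.3  0.1 -0.4  0.5]
s [558.88692803  37.28718924  -2.11720987] [ 1.5 -0.9 -3.7 -3.5 -0.2  0.7  2.   3. ]
ts [560.70613504  36.6554583   -2.10799889] [ 0.5  0.4 -0.1  2.9 -1.1  0.9  0.7 -0.9 -5.  -4.  -0.4  0.2  1.   2. ]
pocket [542.79542427   6.5854327   22.        ] pivot [592.6257524  -23.09517373  22.        ]
bearing [559.9  71.9  34. ] [560.9  71.4  34. ] [-29.8 -18.7] [-29.9 -17.6]
post [566.5 -74.6  59.5] [570.2 -72.8  59.5] [92.6 61.8] [89.2 64.1]
pivotscrew [596.7 -22.4  37. ] [597.4 -22.1  37. ] [32.3 61.1] [31.7 61.6]
spacer [482.8   3.8  47. ] [483.4   1.9  47. ] [ 68.1 -50.1] [ 69.4 -48.7]
pocketfloor [546.4   6.3   9. ] [546.4   5.9   9. ] [33.4  3.2] [33.7  3.5]
```

```bash
sed -i 's/^side\[2\].*/side[2]=np.array([234.5,337.]); side[1]=None/' fit.py
python3 - <<'E'
s=open('fit.py').read()
s=s.replace("    return np.concatenate(r)","""        o,k=(([155,125],5) if n=='t' else ([170,180],4))
        if n in which:
            for p,u in (((35,58,37),((459,281),(305,229))),((35,0,9),((400,405),(390,335)))):
                r.append(proj(d,w(q,p))-(np.array(u[0 if n=='t' else 1])/k+o))
    return np.concatenate(r)""")
open('fit.py','w').write(s)
E
python3 fit.py
python3 - <<'E'
from fit import *
q=np.load('plate.npy')
for d,t,(x,y,ww,h),s in((T,'top0',(155,125,160,135),5),(S,'side0',(170,180,170,170),4)):
    im=cv2.imread(f'pics/{t}.png')[y:y+h,x:x+ww]; im=cv2.resize(im,None,fx=s,fy=s,interpolation=cv2.INTER_CUBIC)
    a=np.linspace(0,6.29,60)
    def pl(pts,c):
        v=np.array([(proj(d,p)-[x,y]+.5)*s-.5 for p in pts]); cv2.polylines(im,[v.round().astype(int)],False,c,1)
    pl([w(q,P[i]) for i in(0,1,3,2,0)],(0,255,0))
    for r,z,c in((22.5,22,(0,255,0)),(22.5,9,(0,255,255))): pl([w(q,(35+r*np.cos(b),r*np.sin(b),z)) for b in a],c)
    pl([w(q,(35+10*np.cos(b),58+10*np.sin(b),34)) for b in a],(255,0,0))
    for z in(22,34): pl([(560.4+21*np.cos(b),71.7+21*np.sin(b),z) for b in a],(0,0,255))
    cv2.imwrite(f'pics/{t}o.png',im[:600])
E
```

```text
t [563.95332918  35.96892386  -2.09009065] [-0.1 -0.6  0.1  0.3 -0.7  0.5  0.4 -0.1  0.3 -0.1]
s [563.10993343  36.2485814   -2.08358605] [-0.5  0.1  0.2 -0.  -0.6  0.1  0.6 -0.1  0.3 -0. ]
ts [563.44992495  36.04180519  -2.08617407] [-0.4 -0.2  0.   0.3 -0.7  1.   0.3  0.   0.3  0.1 -0.6 -0.2 -0.2 -0.2
 -0.7  0.1  0.5 -0.3  0.2 -0.1]
pocket [546.19970017   5.58807396  22.        ] pivot [596.66588334 -22.9980128   22.        ]
bearing [559.9  71.9  34. ] [560.9  71.4  34. ] [-29.4 -20.7] [-29.5 -19.7]
post [566.5 -74.6  59.5] [570.2 -72.8  59.5] [94.7 57.1] [91.4 59.5]
pivotscrew [596.7 -22.4  37. ] [597.4 -22.1  37. ] [34.5 57.7] [33.9 58.2]
spacer [482.8   3.8  47. ] [483.4   1.9  47. ] [ 67.8 -54.3] [ 69.2 -52.9]
pocketfloor [546.4   6.3   9. ] [546.4   5.9   9. ] [34.3 -0.2] [34.6  0. ]
```

View pics/top0o.png

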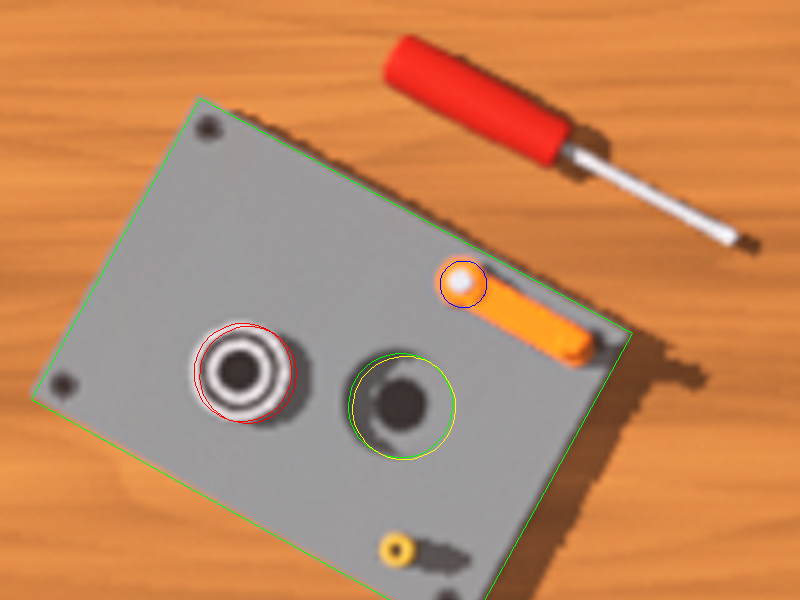

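View pics/side0o.png

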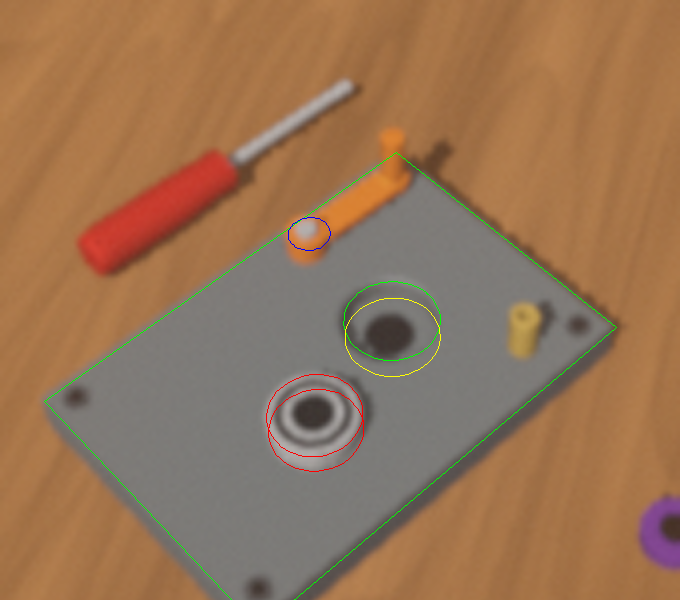

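```bash
cat > mv.py <<'E'
from h import *
from scipy.spatial.transform import Rotation as R
def go(x,y,z,head=None):
    s=read_state(); r=R.from_quat(s['ee_rot']); ax=r.as_matrix(); h=np.degrees(np.arctan2(ax[1,0],ax[0,0]))
    d=r.inv().apply(np.array([x,y,z])-s['position'])
    print('t',round(s['clock'],2),'pos',s['position'].round(1),'head',h.round(1),'F',s['contact_force'].round(1),'w',round(s['gripper_width'],1),'j6',s['joints'][5].round(2))
    print('shift',(d/250).round(4), 'mm',d.round(1),'spin',None if head is None else round(((h-head+180)%360-180)/45,3))
E
python3 - <<'E'
from mv import *
b=np.array([560.4,71.7]);p=np.array([546.3,5.7]);u=(p-b)/np.linalg.norm(p-b);print(u,np.degrees(np.arctan2(u[1],u[0])),b-48*u)
go(*(b-48*u),190,np.degrees(np.arctan2(u[1],u[0])))
E
```

```text
[-0.20892191 -0.97793233] -102.05918068946188 [570.4282515  118.64075172]
t 0.1 pos [ 258.5 -568.5  244.3] head -155.6 F [ 0.4 -0.6  0.4] w 85.3 j6 -0.26
shift [-2.2731  1.9855  0.2209] mm [-568.3  496.4   55.2] spin -1.189
```

play_rows:
  targets:
    - {"tx":-0.2,"ty":0.17,"tz":0,"spin":0,"gripper":0.43}
    - {"tx":-0.4,"ty":0.35,"tz":0,"spin":0,"gripper":0.43}
    - {"tx":-0.6,"ty":0.52,"tz":0,"spin":0,"gripper":0.43}
    - {"tx":-0.8,"ty":0.7,"tz":0,"spin":0,"gripper":0.43}
    - {"tx":-1,"ty":0.87,"tz":0,"spin":0,"gripper":0.43}
    - {"tx":-1,"ty":0.87,"tz":0,"spin":0,"gripper":0.43}

```text
clock: 0.85
position: [397.0, -264.7, 245.2]
ee_rot: [-0.214, 0.977, 0.0, 0.0]
contact_force: [0.6, -0.4, 0.3]
gripper_width: 24.1
```

play_rows:
  targets:
    - {"tx":-0.2,"ty":0.17,"tz":0,"spin":-0.2,"gripper":0.43}
    - {"tx":-0.4,"ty":0.35,"tz":0,"spin":-0.4,"gripper":0.43}
    - {"tx":-0.6,"ty":0.52,"tz":0,"spin":-0.6,"gripper":0.43}
    - {"tx":-0.8,"ty":0.7,"tz":0,"spin":-0.8,"gripper":0.43}
    - {"tx":-1,"ty":0.87,"tz":0,"spin":-0.9,"gripper":0.43}
    - {"tx":-1,"ty":0.87,"tz":0,"spin":-0.9,"gripper":0.43}

```text
clock: 1.6
position: [534.6, 36.9, 244.6]
ee_rot: [-0.538, 0.843, 0.0, -0.0]
contact_force: [-0.6, -0.6, -0.1]
gripper_width: 24.2
```

```bash
python3 -c "
from mv import *
go(570.4,118.6,110,-102)"
```

```text
t 1.6 pos [534.6  36.9 244.6] head -114.8 F [-0.6 -0.6 -0.1] w 24.2 j6 -0.81
shift [-0.3568  0.0069  0.5382] mm [-89.2   1.7 134.6] spin -0.285
```

play_rows:
  targets:
    - {"tx":-0.18,"ty":0.007,"tz":0.1,"spin":-0.15,"gripper":0.43}
    - {"tx":-0.357,"ty":0.007,"tz":0.25,"spin":-0.285,"gripper":0.43}
    - {"tx":-0.357,"ty":0.007,"tz":0.4,"spin":-0.285,"gripper":0.43}
    - {"tx":-0.357,"ty":0.007,"tz":0.54,"spin":-0.285,"gripper":0.43}
    - {"tx":-0.357,"ty":0.007,"tz":0.54,"spin":-0.285,"gripper":0.43}

```text
clock: 2.22
position: [567.8, 114.1, 107.3]
ee_rot: [-0.627, 0.779, 0.001, -0.004]
contact_force: [0.2, -0.5, 0.2]
gripper_width: 24.5
```

```bash
python3 -c "
from mv import *
print(tcp_to_tips)
for n in('top','side'):
    d=grab(n,n+'1')
    x,y,w,h=(130,100,200,150) if n=='top' else (150,150,200,150)
    cv2.imwrite('pics/%s1c.png'%n,cv2.resize(cv2.imread('pics/%s1.png'%n)[y:y+h,x:x+w],None,fx=4,fy=4,interpolation=2))
go(570.4,118.6,60,-102)"
```

```text
14.0
t 2.33 pos [570.6 115.2 111.2] head -102.2 F [ 0.6 -0.2  0.3] w 24.3 j6 -0.69
shift [-0.0131  0.0038  0.2048] mm [-3.3  1.  51.2] spin -0.006
```

View pics/side1c.png

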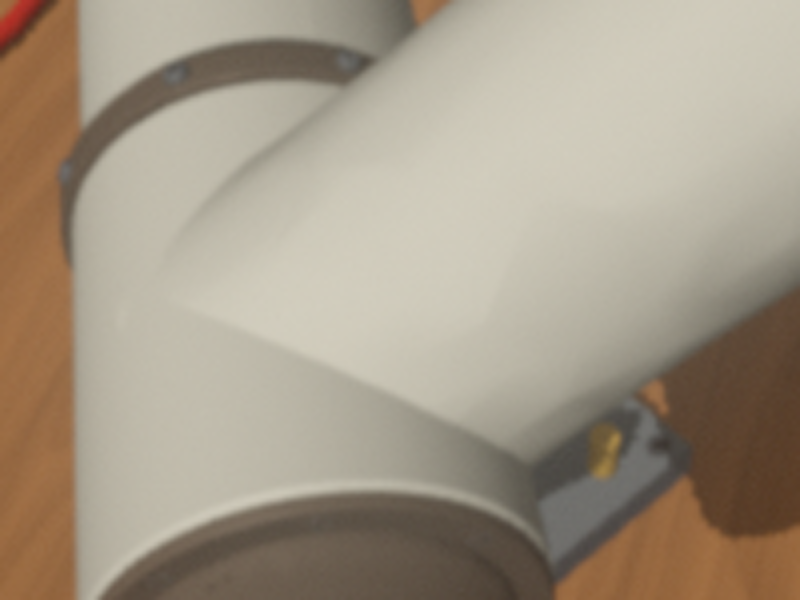

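View pics/top1c.png

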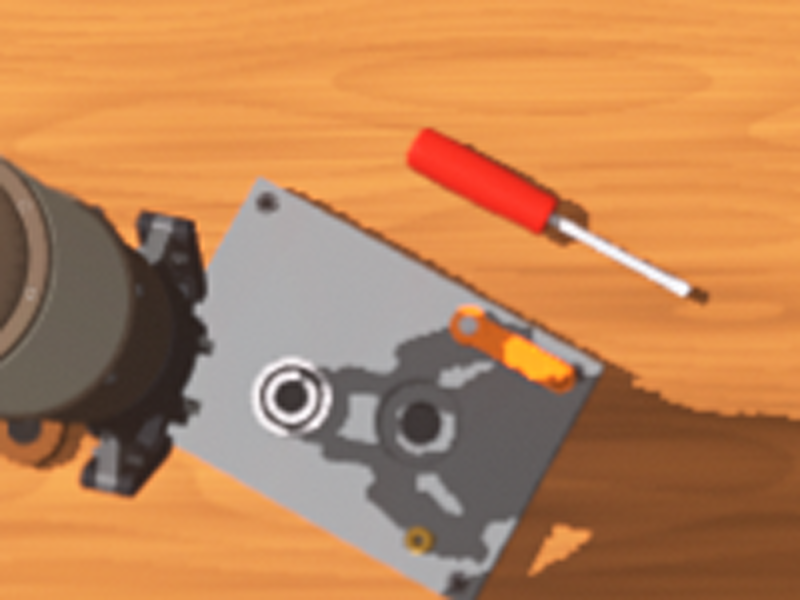

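play_rows:
  targets:
    - {"tx":-0.012,"ty":0.004,"tz":0.1,"spin":0,"gripper":0.43}
    - {"tx":-0.012,"ty":0.004,"tz":0.2,"spin":0,"gripper":0.43}
    - {"tx":-0.012,"ty":0.004,"tz":0.22,"spin":0,"gripper":0.43}
    - {"tx":-0.012,"ty":0.004,"tz":0.22,"spin":0,"gripper":0.43}

```text
clock: 2.82
position: [570.6, 119.0, 56.8]
ee_rot: [-0.628, 0.778, -0.0, 0.001]
contact_force: [0.3, 0.0, -0.1]
gripper_width: 24.4
```

```bash
python3 -c "
from mv import *
go(570.4,118.6,41,-102)"
```

```text
t 2.83 pos [570.6 119.   56.8] head -102.2 F [ 0.3  0.  -0.1] w 24.4 j6 -0.7
shift [0.0017 0.0008 0.0632] mm [ 0.4  0.2 15.8] spin -0.005
```

Step down in small amounts and watch the force.

play_rows:
  targets:
    - {"tz":0.02,"gripper":0.43}
    - {"tz":0.028,"gripper":0.43}
    - {"tz":0.028,"gripper":0.43}

```text
invalid input
```

play_rows:
  targets:
    - {"tz":0.012,"gripper":0.43}
    - {"tz":0.012,"gripper":0.43}

```text
invalid input
```

play_rows:
  targets:
    - {"tz":0.012,"gripper":0.43}
    - {"tz":0.012,"gripper":0.43}

```text
invalid input
```

play_rows:
  targets:
    - {"tz":0.008,"gripper":0.43}
    - {"tz":0.008,"gripper":0.43}

```text
invalid input
```

All keys are required.

play_rows:
  targets:
    - {"tx":0,"ty":0,"spin":0,"tz":0.02,"gripper":0.43}
    - {"tx":0,"ty":0,"spin":0,"tz":0.028,"gripper":0.43}
    - {"tx":0,"ty":0,"spin":0,"tz":0.028,"gripper":0.43}

```text
clock: 3.2
position: [569.7, 118.8, 48.5]
ee_rot: [-0.628, 0.778, -0.0, 0.0]
contact_force: [-0.2, 0.1, 0.1]
gripper_width: 24.6
```

play_rows:
  targets:
    - {"tx":0,"ty":0,"spin":0,"tz":0.012,"gripper":0.43}
    - {"tx":0,"ty":0,"spin":0,"tz":0.012,"gripper":0.43}

```text
clock: 3.45
position: [569.5, 118.7, 45.0]
ee_rot: [-0.628, 0.778, 0.0, -0.0]
contact_force: [-1.4, -0.1, -0.8]
gripper_width: 24.1
```

play_rows:
  targets:
    - {"tx":0,"ty":0,"spin":0,"tz":0.012,"gripper":0.43}
    - {"tx":0,"ty":0,"spin":0,"tz":0.012,"gripper":0.43}

```text
clock: 3.7
position: [569.5, 118.7, 42.0]
ee_rot: [-0.628, 0.778, 0.0, -0.0]
contact_force: [0.0, -0.3, -0.8]
gripper_width: 24.8
```

play_rows:
  targets:
    - {"tx":0,"ty":0,"spin":0,"tz":0.008,"gripper":0.43}
    - {"tx":0,"ty":0,"spin":0,"tz":0.008,"gripper":0.43}

```text
clock: 3.95
position: [569.6, 118.7, 40.1]
ee_rot: [-0.628, 0.778, 0.0, -0.0]
contact_force: [0.5, -0.0, -0.2]
gripper_width: 24.2
```

play_rows:
  targets:
    - {"tx":0,"ty":0,"spin":0,"tz":0.008,"gripper":0.43}
    - {"tx":0,"ty":0,"spin":0,"tz":0.008,"gripper":0.43}

```text
clock: 4.2
position: [569.5, 118.7, 38.1]
ee_rot: [-0.628, 0.778, 0.0, -0.0]
contact_force: [-0.8, -0.6, -0.5]
gripper_width: 24.7
```

play_rows:
  targets:
    - {"tx":0,"ty":0,"spin":0,"tz":0.008,"gripper":0.43}
    - {"tx":0,"ty":0,"spin":0,"tz":0.008,"gripper":0.43}

```text
clock: 4.45
position: [569.6, 118.8, 36.2]
ee_rot: [-0.628, 0.778, 0.0, -0.0]
contact_force: [-0.2, -0.6, 0.2]
gripper_width: 24.2
```

play_rows:
  targets:
    - {"tx":0,"ty":0,"spin":0,"tz":0.008,"gripper":0.43}
    - {"tx":0,"ty":0,"spin":0,"tz":0.008,"gripper":0.43}

```text
clock: 4.7
position: [569.8, 118.8, 36.0]
ee_rot: [-0.628, 0.778, -0.0, 0.0]
contact_force: [-3.1, -0.1, 9.4]
gripper_width: 24.2
```

```bash
python3 -c "
from mv import *
for n in('top','side'):
    d=grab(n,n+'2')
    x,y,w,h=(130,120,160,120) if n=='top' else (150,150,200,150)
    cv2.imwrite('pics/%s2c.png'%n,cv2.resize(cv2.imread('pics/%s2.png'%n)[y:y+h,x:x+w],None,fx=5 if n=='top' else 4,fy=5 if n=='top' else 4,interpolation=2))
go(570.4,118.6,35,-102)"
```

```text
t 4.8 pos [569.8 118.8  36. ] head -102.2 F [-2.9  0.1 10. ] w 24.3 j6 -0.7
shift [ 0.0003 -0.0027  0.0041] mm [ 0.1 -0.7  1. ] spin -0.004
```

View pics/top2c.png

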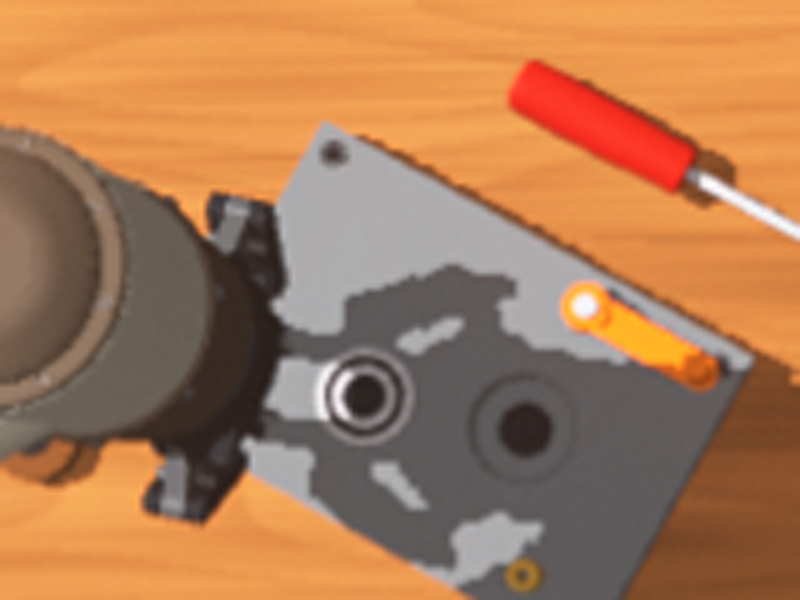

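play_rows:
  targets:
    - {"tx":0,"ty":0,"spin":0,"tz":-0.022,"gripper":0.43}
    - {"tx":0,"ty":0,"spin":0,"tz":-0.022,"gripper":0.43}

```text
clock: 5.05
position: [570.0, 119.0, 40.2]
ee_rot: [-0.628, 0.778, -0.0, 0.001]
contact_force: [1.1, 0.7, -1.1]
gripper_width: 24.3
```

```bash
python3 -c "
from mv import *
d=load('top2')
s=.5
print(atz(d,523/5+130-.4,428/5+120-.4,22),atz(d,364.5/5+130-.4,397/5+120-.4,34))
im=cv2.imread('pics/top2.png')[170:240,180:270]
cv2.imwrite('pics/top2d.png',cv2.resize(im,None,fx=8,fy=8,interpolation=2))
go(570.4,118.6,40,-102)"
```

```text
[547.13635005   6.49700736  22.        ] [560.39226677  72.92665476  34.        ]
t 5.05 pos [570.  119.   40.2] head -102.2 F [ 1.1  0.7 -1.1] w 24.3 j6 -0.7
shift [ 0.0011 -0.0019  0.0009] mm [ 0.3 -0.5  0.2] spin -0.005
```

View pics/top2d.png

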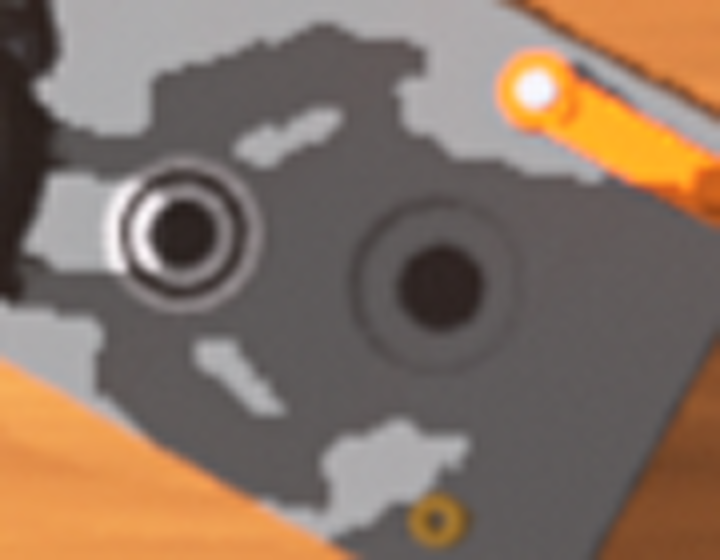

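play_rows:
  targets:
    - {"tx":0.024,"ty":-0.001,"spin":0,"tz":0,"gripper":0.43}
    - {"tx":0.048,"ty":-0.001,"spin":0,"tz":0,"gripper":0.43}
    - {"tx":0.072,"ty":-0.001,"spin":0,"tz":0,"gripper":0.43}
    - {"tx":0.096,"ty":-0.001,"spin":0,"tz":0,"gripper":0.43}
    - {"tx":0.12,"ty":-0.001,"spin":0,"tz":0,"gripper":0.43}
    - {"tx":0.144,"ty":-0.001,"spin":0,"tz":0,"gripper":0.43}
    - {"tx":0.168,"ty":-0.001,"spin":0,"tz":0,"gripper":0.43}
    - {"tx":0.192,"ty":-0.001,"spin":0,"tz":0,"gripper":0.43}
    - {"tx":0.216,"ty":-0.001,"spin":0,"tz":0,"gripper":0.43}
    - {"tx":0.24,"ty":-0.001,"spin":0,"tz":0,"gripper":0.43}
    - {"tx":0.264,"ty":-0.001,"spin":0,"tz":0,"gripper":0.43}
    - {"tx":0.28,"ty":-0.001,"spin":0,"tz":0,"gripper":0.43}

```text
clock: 6.55
position: [555.1, 50.0, 39.9]
ee_rot: [-0.628, 0.778, -0.0, 0.0]
contact_force: [0.5, 1.6, 0.6]
gripper_width: 24.2
```

```bash
python3 -c "
from mv import *
d=grab('top','top3')
im=cv2.imread('pics/top3.png')[160:250,180:300]
cv2.imwrite('pics/top3d.png',cv2.resize(im,None,fx=6,fy=6,interpolation=2))
go(552.5,34,40,-102)"
```

```text
t 6.6 pos [554.9  49.7  39.8] head -102.3 F [ 1.  -0.1  0.2] w 24.5 j6 -0.59
shift [ 0.0633 -0.0039 -0.0006] mm [15.8 -1.  -0.2] spin -0.006
```

View pics/top3d.png

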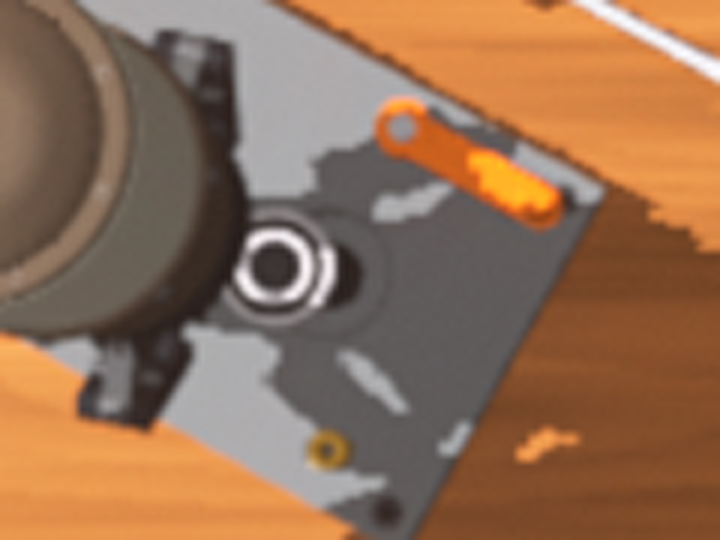

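```bash
python3 -c "
from mv import *
d=load('top3')
for p in ((274,267),(279,266)): print(atz(d,p[0]/6+180-.42,p[1]/6+160-.42,34))
print(atz(d,234.2,205.2,22))"
```

```text
[548.85876262  24.14277848  34.        ]
[549.18981649  22.35955276  34.        ]
[547.13635005   6.49700736  22.        ]
```

play_rows:
  targets:
    - {"tx":0.012,"ty":-0.001,"spin":0,"tz":0,"gripper":0.43}
    - {"tx":0.024,"ty":-0.002,"spin":0,"tz":0,"gripper":0.43}
    - {"tx":0.036,"ty":-0.003,"spin":0,"tz":0,"gripper":0.43}
    - {"tx":0.044,"ty":-0.004,"spin":0,"tz":0,"gripper":0.43}
    - {"tx":0.052,"ty":-0.004,"spin":0,"tz":0,"gripper":0.43}
    - {"tx":0.058,"ty":-0.004,"spin":0,"tz":0,"gripper":0.43}
    - {"tx":0.062,"ty":-0.004,"spin":0,"tz":0,"gripper":0.43}
    - {"tx":0.064,"ty":-0.004,"spin":0,"tz":0,"gripper":0.43}

```text
clock: 7.6
position: [552.6, 34.4, 39.7]
ee_rot: [-0.628, 0.778, 0.0, -0.0]
contact_force: [0.7, 0.6, 0.9]
gripper_width: 24.2
```

```bash
python3 -c "
from mv import *
d=grab('top','top4')
im=cv2.imread('pics/top4.png')[160:250,180:300]
cv2.imwrite('pics/top4d.png',cv2.resize(im,None,fx=6,fy=6,interpolation=2))
go(552.5,34,40,-102)"
```

```text
t 7.65 pos [552.6  34.4  39.7] head -102.2 F [-0.2  0.1 -0.1] w 24.2 j6 -0.57
shift [ 0.0016  0.0001 -0.0011] mm [ 0.4  0.  -0.3] spin -0.005
```

View pics/top4d.png

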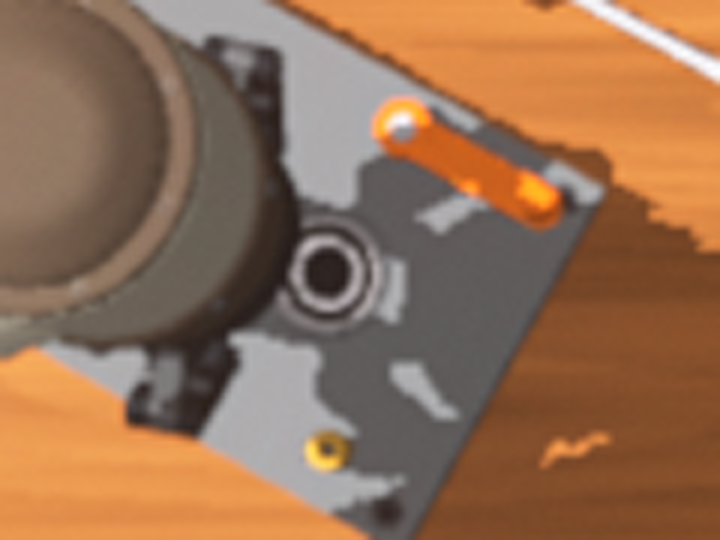

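play_rows:
  targets:
    - {"tx":-0.05,"ty":0,"spin":0,"tz":0,"gripper":0.43}
    - {"tx":-0.12,"ty":0,"spin":0,"tz":0,"gripper":0.43}
    - {"tx":-0.2,"ty":0,"spin":0,"tz":-0.1,"gripper":0.43}
    - {"tx":-0.3,"ty":0,"spin":0,"tz":-0.3,"gripper":0.43}
    - {"tx":-0.3,"ty":0,"spin":0,"tz":-0.35,"gripper":0.43}

```text
clock: 8.28
position: [571.1, 111.2, 131.0]
ee_rot: [-0.629, 0.777, -0.001, 0.004]
contact_force: [-0.6, 0.2, -0.3]
gripper_width: 24.2
```

```bash
python3 -c "
from mv import *
d=grab('top','top5')
im=cv2.imread('pics/top5.png')[160:250,180:300]
cv2.imwrite('pics/top5d.png',cv2.resize(im,None,fx=6,fy=6,interpolation=2))
for v in range(188,224,4): print([int(round(atdepth(d,u,v)[2])) for u in range(210,262,4)])
go(552.5,34,40,-102)"
```

```text
[20, 21, 22, 25, 22, 25, 19, 22, 22, 24, 23, 30, 30]
[23, 20, 18, 24, 18, 22, 22, 25, 21, 23, 23, 22, 30]
[18, 19, 20, 23, 18, 30, 24, 23, 21, 22, 19, 19, 21]
[20, 25, 20, 21, 34, 30, 24, 22, 3, 20, 23, 24, 21]
[22, 21, 19, 22, 33, 29, 25, 22, 22, 22, 24, 20, 24]
[21, 19, 23, 21, 32, 32, 29, 22, 5, 21, 20, 23, 19]
[19, 23, 20, 22, 30, 32, 28, 22, 19, 22, 21, 19, 22]
[23, 24, 23, 23, 23, 21, 18, 20, 24, 19, 20, 19, 22]
[26, 23, 24, 17, 20, 22, 20, 21, 20, 23, 22, 23, 22]
t 8.32 pos [570.4 110.2 130.9] head -102.1 F [-0.1  0.5  0.6] w 24.2 j6 -0.68
shift [0.3146 0.0084 0.3625] mm [78.6  2.1 90.6] spin -0.001
```

View pics/top5d.png

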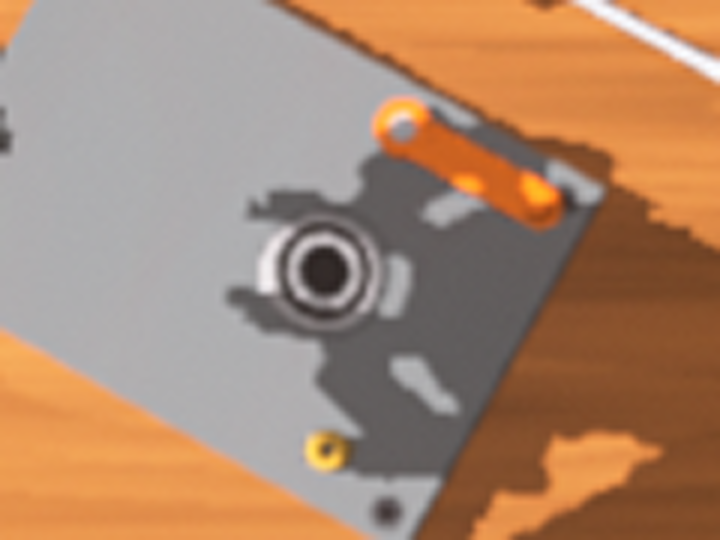

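```bash
python3 -c "
from mv import *
d=load('top5')
print(atz(d,320/6+180-.42,270/6+160-.42,29),atz(d,234.2,205.2,22))
go(554.2,42.0,80,-102)
go(554.2,42.0,40,-102)"
```

```text
[547.96254576   8.3942847   29.        ] [547.13635005   6.49700736  22.        ]
t 8.32 pos [570.4 110.2 130.9] head -102.1 F [-0.1  0.5  0.6] w 24.2 j6 -0.68
shift [0.2813 0.0076 0.2026] mm [70.3  1.9 50.7] spin -0.001
t 8.32 pos [570.4 110.2 130.9] head -102.1 F [-0.1  0.5  0.6] w 24.2 j6 -0.68
shift [0.2819 0.0085 0.3626] mm [70.5  2.1 90.7] spin -0.001
```

play_rows:
  targets:
    - {"tx":0.1,"ty":0,"spin":0,"tz":0.15,"gripper":0.43}
    - {"tx":0.2,"ty":0,"spin":0,"tz":0.3,"gripper":0.43}
    - {"tx":0.25,"ty":0,"spin":0,"tz":0.35,"gripper":0.43}
    - {"tx":0.25,"ty":0,"spin":0,"tz":0.35,"gripper":0.43}
    - {"tx":0.25,"ty":0,"spin":0,"tz":0.35,"gripper":0.43}

```text
clock: 8.95
position: [556.5, 47.4, 40.9]
ee_rot: [-0.628, 0.778, -0.0, 0.001]
contact_force: [0.1, 0.1, -0.7]
gripper_width: 24.3
```

```bash
python3 -c "
from mv import *
go(552.6,34.4,40,-102)
go(551.3,28.5,40,-102)"
```

```text
t 8.95 pos [556.5  47.4  40.9] head -102.2 F [ 0.1  0.1 -0.7] w 24.3 j6 -0.59
shift [0.0542 0.0043 0.0033] mm [13.5  1.1  0.8] spin -0.004
t 8.95 pos [556.5  47.4  40.9] head -102.2 F [ 0.1  0.1 -0.7] w 24.3 j6 -0.59
shift [0.0784 0.0044 0.0033] mm [19.6  1.1  0.8] spin -0.004
```

play_rows:
  targets:
    - {"tx":0.02,"ty":0.002,"spin":0,"tz":0.004,"gripper":0.43}
    - {"tx":0.04,"ty":0.002,"spin":0,"tz":0.004,"gripper":0.43}
    - {"tx":0.05,"ty":0.002,"spin":0,"tz":0.004,"gripper":0.43}
    - {"tx":0.056,"ty":0.002,"spin":0,"tz":0.004,"gripper":0.43}
    - {"tx":0.06,"ty":0.002,"spin":0,"tz":0.004,"gripper":0.43}
    - {"tx":0.064,"ty":0.002,"spin":0,"tz":0.004,"gripper":0.43}
    - {"tx":0.068,"ty":0.002,"spin":0,"tz":0.004,"gripper":0.43}
    - {"tx":0.072,"ty":0.002,"spin":0,"tz":0.004,"gripper":0.43}
    - {"tx":0.072,"ty":0.002,"spin":0,"tz":0.004,"gripper":0.43}

```text
clock: 10.07
position: [551.0, 29.2, 38.8]
ee_rot: [-0.628, 0.778, 0.0, -0.0]
contact_force: [-0.1, -0.1, 0.3]
gripper_width: 24.4
```

```bash
python3 -c "
from mv import *
d=grab('top','top6')
im=cv2.imread('pics/top6.png')[160:250,180:300]
cv2.imwrite('pics/top6d.png',cv2.resize(im,None,fx=6,fy=6,interpolation=2))
for v in range(188,224,4): print([int(round(atdepth(d,u,v)[2])) for u in range(210,262,4)])
go(551.3,28.5,40,-102)"
```

```text
[379, 375, 357, 321, 283, 23, 18, 22, 20, 19, 21, 31, 30]
[377, 373, 352, 1045, 285, 183, 23, 25, 22, 23, 23, 22, 31]
[376, 373, 343, 310, 283, 188, 9, 20, 21, 23, 22, 23, 20]
[375, 367, 331, 295, 278, 186, 18, 21, 8, 22, 20, 21, 22]
[371, 349, 313, 282, 232, 175, 19, 22, 20, 25, 22, 18, 22]
[349, 318, 290, 274, 196, 20, 21, 19, 26, 19, 19, 21, 21]
[320, 289, 282, 219, 166, 15, 22, 19, 21, 23, 25, 18, 21]
[284, 228, 185, 18, 22, 20, 19, 22, 24, 24, 21, 21, 20]
[133, 135, 81, 25, 20, 23, 21, 21, 21, 19, 23, 21, 24]
t 10.12 pos [551.   29.2  38.8] head -102.2 F [0.  0.7 0.7] w 24.1 j6 -0.56
shift [ 0.0024 -0.0017 -0.0048] mm [ 0.6 -0.4 -1.2] spin -0.005
```

View pics/top6d.png

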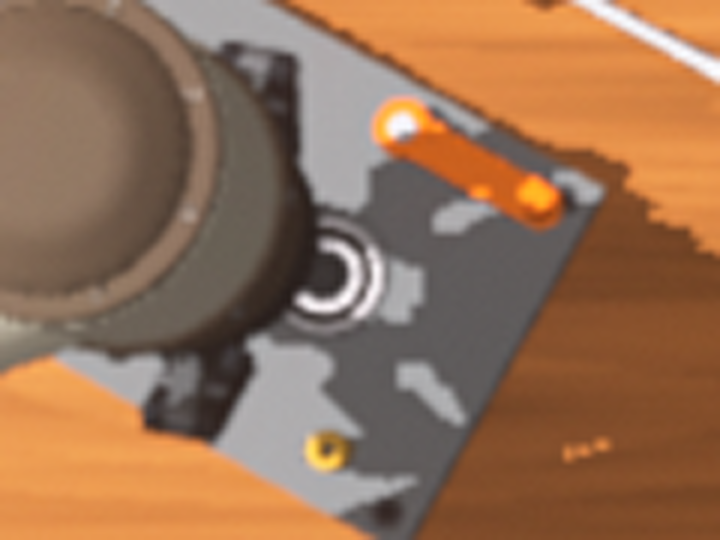

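play_rows:
  targets:
    - {"tx":-0.03,"ty":0,"spin":0,"tz":-0.1,"gripper":0.43}
    - {"tx":-0.1,"ty":0,"spin":0,"tz":-0.3,"gripper":0.6}
    - {"tx":-0.25,"ty":0,"spin":-0.2,"tz":-0.4,"gripper":0.81}
    - {"tx":-0.3,"ty":0,"spin":-0.4,"tz":-0.4,"gripper":0.81}
    - {"tx":-0.3,"ty":0,"spin":-0.4,"tz":-0.4,"gripper":0.81}

```text
clock: 10.75
position: [566.9, 103.3, 139.0]
ee_rot: [0.742, -0.671, -0.0, -0.0]
contact_force: [-0.1, -0.7, -0.3]
gripper_width: 8.0
```

```bash
python3 -c "
from mv import *
d=grab('top','top7')
im=cv2.imread('pics/top7.png')[160:250,180:300]
cv2.imwrite('pics/top7d.png',cv2.resize(im,None,fx=6,fy=6,interpolation=2))
for v in range(192,218,2): print([int(round(atdepth(d,u,v)[2])) for u in range(218,252,2)])
d=grab('side','side7')
im=cv2.imread('pics/side7.png')[180:350,170:340]
cv2.imwrite('pics/side7d.png',cv2.resize(im,None,fx=4,fy=4,interpolation=2)[:600])
"
```

```text
[23, 21, 24, 27, 24, 20, 22, 23, 24, 20, 21, 22, 24, 21, 22, 21, 19]
[17, 24, 20, 23, 22, 22, 26, 24, 22, 21, 22, 23, 24, 21, 18, 22, 20]
[21, 20, 19, 25, 18, 24, 17, 9, 7, 9, 19, 20, 24, 21, 24, 22, 26]
[22, 20, 23, 22, 19, 18, 20, 18, 19, 19, 1045, 7, 21, 20, 22, 20, 22]
[20, 22, 20, 21, 16, 23, 22, 18, 20, 22, 23, 18, 8, 20, 22, 20, 22]
[24, 23, 22, 22, 20, 21, 18, 25, 22, 21, 17, 21, 20, 17, 23, 22, 21]
[18, 20, 26, 17, 21, 19, 21, 19, 20, 21, 22, 23, 21, 21, 22, 23, 24]
[21, 21, 27, 18, 21, 20, 20, 22, 24, 19, 22, 20, 20, 19, 21, 22, 23]
[22, 18, 22, 22, 20, 24, 23, 23, 24, 21, 21, 22, 16, 21, 20, 17, 19]
[20, 22, 22, 21, 20, 18, 21, 22, 21, 23, 22, 18, 16, 20, 21, 22, 19]
[24, 23, 19, 23, 10, 25, 19, 26, 21, 22, 22, 19, 22, 22, 22, 21, 24]
[25, 25, 25, 22, 26, 10, 19, 21, 21, 23, 21, 21, 17, 18, 22, 23, 20]
[25, 26, 21, 21, 19, 19, 24, 23, 1045, 23, 19, 18, 22, 20, 20, 21, 19]
```

View pics/top7d.png

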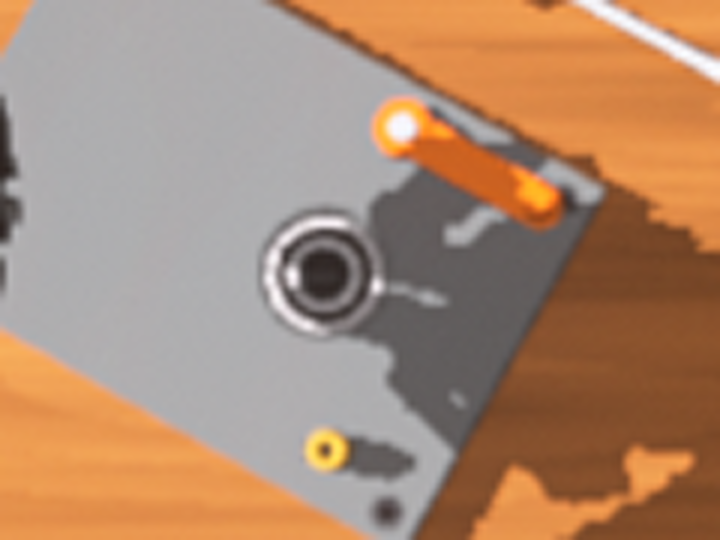

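View pics/side7d.png

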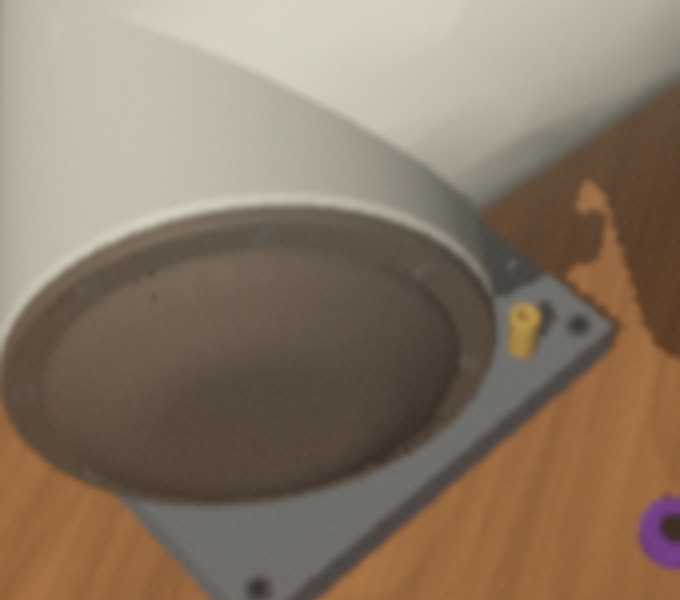

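```bash
cat > ret.py <<'E'
from mv import *
q=np.array([564.,36.2,-2.088])
X=np.array([np.cos(q[2]),np.sin(q[2])]);Y=np.array([-X[1],X[0]])
piv=q[:2]+35*X+58*Y
def post(t): return piv+56*(np.cos(t)*X-np.sin(t)*Y)
def tang(t): return -np.sin(t)*X-np.cos(t)*Y
def tcp(t,off=15.5):
    p=post(t)-off*tang(t); h=np.degrees(np.arctan2(*(-tang(t))[::-1])); return p,h
E
python3 - <<'E'
from ret import *
d=load('top7')
f=lambda u:((u-[180,160]+.42)*6).round(0)
print('piv',piv,f(proj(d,[*piv,37])))
for t in(0,.1,.2): print(t,post(t).round(1),'top',f(proj(d,[*post(t),59.5])),'base',f(proj(d,[*post(t),31.5])))
d=load('side0'); f=lambda u:((u-[170,180]+.37)*4).round(0)
print(f(proj(d,[*piv,37])))
for t in(0,.1,.2): print(t,post(t).round(1),'top',f(proj(d,[*post(t),59.5])),'base',f(proj(d,[*post(t),31.5])))
print(tcp(0,34))
go(*tcp(0,34)[0],140,tcp(0)[1])
E
```

```text
piv [597.10810077 -22.9003694 ] [405. 129.]
0 [569.4 -71.6] top [540. 198.] base [544. 206.]
0.1 [564.7 -68.6] top [531. 212.] base [535. 219.]
0.2 [560.3 -65.1] top [521. 225.] base [526. 232.]
[308. 229.]
0 [569.4 -71.6] top [393. 138.] base [394. 176.]
0.1 [564.7 -68.6] top [401. 144.] base [401. 182.]
0.2 [560.3 -65.1] top [407. 151.] base [408. 189.]
(array([598.97179482, -88.38721269]), np.float64(-29.63358762331589))
t 10.85 pos [566.3 102.1 138.3] head -84.4 F [-0.3 -1.4 -0.1] w 8.1 j6 -0.36
shift [ 0.771  -0.0553 -0.0068] mm [192.8 -13.8  -1.7] spin -1.216
```

play_rows:
  targets:
    - {"tx":0.2,"ty":-0.05,"spin":-0.2,"tz":0,"gripper":0.81}
    - {"tx":0.4,"ty":-0.055,"spin":-0.4,"tz":0,"gripper":0.81}
    - {"tx":0.6,"ty":-0.055,"spin":-0.6,"tz":0,"gripper":0.81}
    - {"tx":0.77,"ty":-0.055,"spin":-0.8,"tz":0,"gripper":0.81}
    - {"tx":0.77,"ty":-0.055,"spin":-1,"tz":0,"gripper":0.81}
    - {"tx":0.77,"ty":-0.055,"spin":-1,"tz":0,"gripper":0.81}

```text
clock: 11.6
position: [599.2, -89.0, 138.1]
ee_rot: [0.941, -0.338, -0.001, 0.0]
contact_force: [-0.4, 0.5, 0.3]
gripper_width: 8.4
```

play_rows:
  targets:
    - {"tx":0,"ty":0,"spin":-0.216,"tz":0,"gripper":0.81}
    - {"tx":0,"ty":0,"spin":-0.216,"tz":0,"gripper":0.81}
    - {"tx":0,"ty":0,"spin":-0.216,"tz":0,"gripper":0.81}

```text
clock: 11.98
position: [599.8, -87.4, 138.7]
ee_rot: [0.967, -0.256, -0.0, 0.0]
contact_force: [0.3, -0.6, -0.3]
gripper_width: 8.7
```

```bash
python3 -c "
from ret import *
d=grab('top','top8')
im=cv2.imread('pics/top8.png')[130:250,180:330]
cv2.imwrite('pics/top8d.png',cv2.resize(im,None,fx=5,fy=5,interpolation=2))
go(*tcp(0,34)[0],58,tcp(0)[1])
"
```

```text
t 12.03 pos [599.9 -87.4 138.7] head -29.7 F [0.7 0.2 0.4] w 8.2 j6 0.93
shift [-0.001   0.0052  0.3229] mm [-0.3  1.3 80.7] spin -0.0
```

View pics/top8d.png

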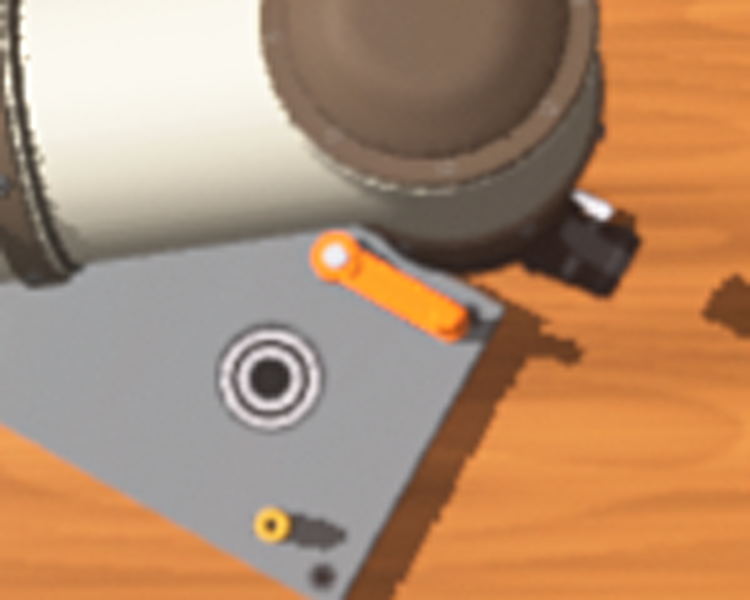

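play_rows:
  targets:
    - {"tx":0,"ty":0.005,"spin":0,"tz":0.12,"gripper":0.81}
    - {"tx":0,"ty":0.005,"spin":0,"tz":0.24,"gripper":0.81}
    - {"tx":0,"ty":0.005,"spin":0,"tz":0.3,"gripper":0.81}
    - {"tx":0,"ty":0.005,"spin":0,"tz":0.323,"gripper":0.81}
    - {"tx":0,"ty":0.005,"spin":0,"tz":0.323,"gripper":0.81}

```text
clock: 12.65
position: [599.8, -88.7, 58.5]
ee_rot: [0.967, -0.255, 0.0, -0.0]
contact_force: [-0.6, -0.4, 0.2]
gripper_width: 7.8
```

```bash
cat >> ret.py <<'E'
def plan(ts,off=15.5,z=58):
    s=read_state(); r=R.from_quat(s['ee_rot']); ax=r.as_matrix(); h0=np.degrees(np.arctan2(ax[1,0],ax[0,0]))
    for t in ts:
        p,h=tcp(t,off); d=r.inv().apply(np.array([*p,z])-s['position'])/250
        print(round(t,2),p.round(1),d.round(3),round(((h0-h+180)%360-180)/45,3))
E
python3 -c "
from ret import *
go(*tcp(0,34)[0],58,tcp(0)[1])
plan([0],24);plan([0]);plan(np.arange(.1,.75,.1))
"
```

```text
t 12.65 pos [599.8 -88.7  58.5] head -29.5 F [-0.6 -0.4  0.2] w 7.8 j6 0.94
shift [-0.0034  0.0007  0.0018] mm [-0.9  0.2  0.5] spin 0.003
0 [590.3 -83.4] [-0.043  0.001  0.002] 0.003
0 [582.9 -79.2] [-0.077  0.001  0.002] 0.003
0.1 [577.3 -77.5] [-0.1    0.006  0.002] 0.13
0.2 [572.  -75.3] [-0.123  0.008  0.002] 0.257
0.3 [566.9 -72.5] [-0.146  0.009  0.002] 0.385
0.4 [562.1 -69.3] [-0.17   0.007  0.002] 0.512
0.5 [557.6 -65.5] [-0.192  0.003  0.002] 0.639
0.6 [553.6 -61.4] [-0.215 -0.004  0.002] 0.767
0.7 [549.9 -56.8] [-0.236 -0.013  0.002] 0.894
```

play_rows:
  targets:
    - {"tx":-0.02,"ty":0.001,"spin":0,"tz":0.002,"gripper":0.81}
    - {"tx":-0.043,"ty":0.001,"spin":0,"tz":0.002,"gripper":0.81}
    - {"tx":-0.06,"ty":0.001,"spin":0,"tz":0.002,"gripper":0.81}
    - {"tx":-0.077,"ty":0.001,"spin":0,"tz":0.002,"gripper":0.81}
    - {"tx":-0.1,"ty":0.006,"spin":0.13,"tz":0.002,"gripper":0.81}
    - {"tx":-0.123,"ty":0.008,"spin":0.257,"tz":0.002,"gripper":0.81}
    - {"tx":-0.146,"ty":0.009,"spin":0.385,"tz":0.002,"gripper":0.81}
    - {"tx":-0.17,"ty":0.007,"spin":0.512,"tz":0.002,"gripper":0.81}
    - {"tx":-0.192,"ty":0.003,"spin":0.639,"tz":0.002,"gripper":0.81}
    - {"tx":-0.192,"ty":0.003,"spin":0.639,"tz":0.002,"gripper":0.81}

```text
clock: 13.9
position: [557.3, -65.4, 57.9]
ee_rot: [0.874, -0.486, 0.0, -0.0]
contact_force: [0.5, -0.4, -0.1]
gripper_width: 8.3
```

```bash
python3 -c "
from ret import *
d=grab('top','top9')
im=cv2.imread('pics/top9.png')[130:250,180:330]
cv2.imwrite('pics/top9d.png',cv2.resize(im,None,fx=5,fy=5,interpolation=2))
go(*tcp(0.5)[0],58,tcp(0.5)[1])
plan(np.arange(.6,1.41,.1)); plan([1.5,1.571])
"
```

```text
t 13.95 pos [557.3 -65.6  57.8] head -58.1 F [-0.1 -0.1 -0.7] w 8.3 j6 0.38
shift [ 0.0006 -0.0013 -0.0009] mm [ 0.1 -0.3 -0.2] spin 0.003
0.6 [553.6 -61.4] [-0.022  0.004 -0.001] 0.131
0.7 [549.9 -56.8] [-0.045  0.006 -0.001] 0.258
0.8 [546.8 -52. ] [-0.068  0.007 -0.001] 0.385
0.9 [544.1 -46.8] [-0.092  0.005 -0.001] 0.513
1.0 [542.  -41.4] [-0.114  0.001 -0.001] 0.64
1.1 [540.4 -35.8] [-0.137 -0.006 -0.001] 0.767
1.2 [539.4 -30.1] [-0.158 -0.014 -0.001] 0.895
1.3 [539.  -24.3] [-0.179 -0.025 -0.001] 1.022
1.4 [539.2 -18.5] [-0.198 -0.038 -0.001] 1.149
1.5 [539.9 -12.7] [-0.216 -0.053 -0.001] 1.277
1.57 [540.8  -8.7] [-0.228 -0.064 -0.001] 1.367
```

View pics/top9d.png

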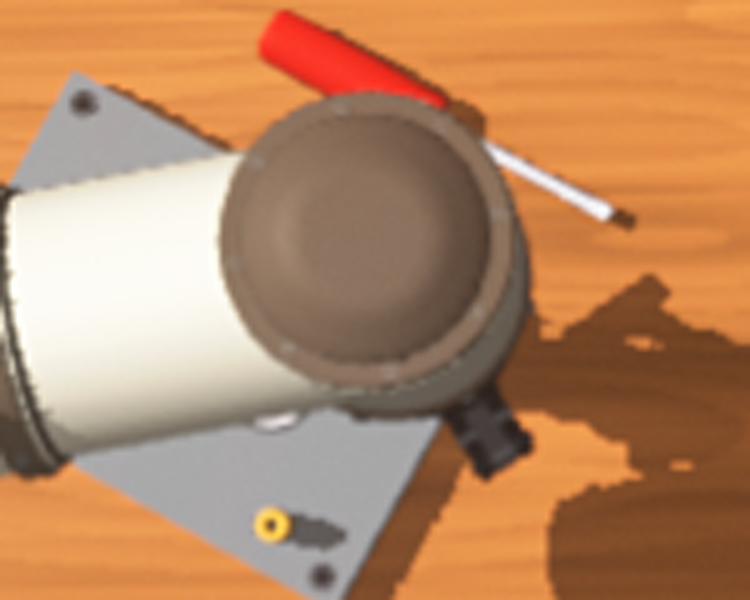

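play_rows:
  targets:
    - {"tx":-0.022,"ty":0.004,"spin":0.131,"tz":0,"gripper":0.81}
    - {"tx":-0.045,"ty":0.006,"spin":0.258,"tz":0,"gripper":0.81}
    - {"tx":-0.068,"ty":0.007,"spin":0.385,"tz":0,"gripper":0.81}
    - {"tx":-0.092,"ty":0.005,"spin":0.513,"tz":0,"gripper":0.81}
    - {"tx":-0.114,"ty":0.001,"spin":0.64,"tz":0,"gripper":0.81}
    - {"tx":-0.137,"ty":-0.006,"spin":0.767,"tz":0,"gripper":0.81}
    - {"tx":-0.158,"ty":-0.014,"spin":0.895,"tz":0,"gripper":0.81}
    - {"tx":-0.158,"ty":-0.014,"spin":0.895,"tz":0,"gripper":0.81}

```text
clock: 14.95
position: [539.4, -30.2, 57.6]
ee_rot: [-0.654, 0.757, 0.0, -0.0]
contact_force: [-0.2, -0.4, 0.3]
gripper_width: 8.1
```

```bash
python3 -c "
from ret import *
d=grab('side','side10')
im=cv2.imread('pics/side10.png')[150:350,170:370]
cv2.imwrite('pics/side10d.png',cv2.resize(im,None,fx=3,fy=3,interpolation=2))
go(*tcp(1.2)[0],58,tcp(1.2)[1])
plan(np.arange(1.3,1.66,.05))
"
```

```text
t 15.0 pos [539.3 -30.4  57.5] head -98.4 F [ 0.4 -0.4  0. ] w 8.3 j6 -0.39
shift [-0.0013 -0.0004 -0.0019] mm [-0.3 -0.1 -0.5] spin 0.0
1.3 [539.  -24.3] [-0.024  0.005 -0.002] 0.128
1.35 [539.  -21.4] [-0.035  0.006 -0.002] 0.191
1.4 [539.2 -18.5] [-0.047  0.007 -0.002] 0.255
1.45 [539.5 -15.6] [-0.059  0.008 -0.002] 0.319
1.5 [539.9 -12.7] [-0.07   0.008 -0.002] 0.382
1.55 [540.5  -9.9] [-0.082  0.007 -0.002] 0.446
1.6 [541.2  -7. ] [-0.093  0.006 -0.002] 0.51
1.65 [542.1  -4.3] [-0.105  0.004 -0.002] 0.573
```

View pics/side10d.png

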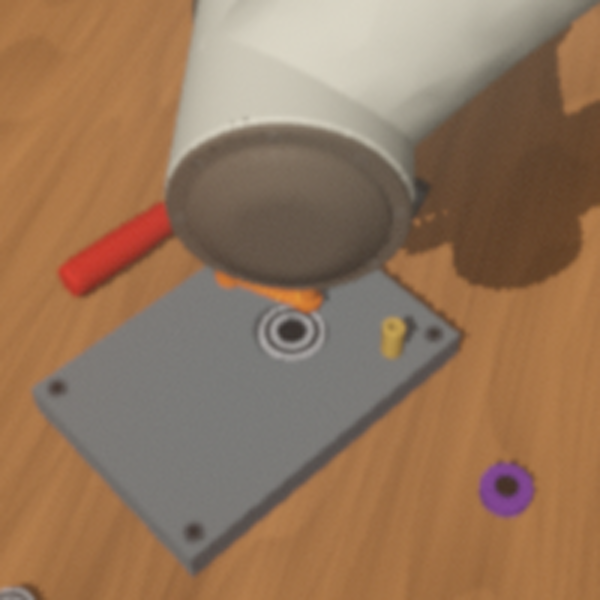

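The side view shows the orange arm with its end at crop (312,300), following the tool and about to pass over the flat bearing at (291,333). I'll push on slowly to the stop.

play_rows:
  targets:
    - {"tx":-0.012,"ty":0.003,"spin":0.064,"tz":0,"gripper":0.81}
    - {"tx":-0.024,"ty":0.005,"spin":0.128,"tz":0,"gripper":0.81}
    - {"tx":-0.035,"ty":0.006,"spin":0.191,"tz":0,"gripper":0.81}
    - {"tx":-0.047,"ty":0.007,"spin":0.255,"tz":0,"gripper":0.81}
    - {"tx":-0.059,"ty":0.008,"spin":0.319,"tz":0,"gripper":0.81}
    - {"tx":-0.07,"ty":0.008,"spin":0.382,"tz":0,"gripper":0.81}
    - {"tx":-0.076,"ty":0.007,"spin":0.41,"tz":0,"gripper":0.81}
    - {"tx":-0.082,"ty":0.007,"spin":0.446,"tz":0,"gripper":0.81}

```text
clock: 16.0
position: [540.5, -10.0, 57.4]
ee_rot: [-0.51, 0.86, 0.0, -0.0]
contact_force: [-0.0, -0.8, -0.7]
gripper_width: 8.1
```

```bash
python3 -c "
from ret import *
go(*tcp(1.6)[0],58,tcp(1.571)[1])"
```

```text
t 16.0 pos [540.5 -10.   57.4] head -118.6 F [-0.  -0.8 -0.7] w 8.1 j6 -0.78
shift [-0.0116  0.0032 -0.0023] mm [-2.9  0.8 -0.6] spin 0.022
```

play_rows:
  targets:
    - {"tx":-0.004,"ty":0,"spin":0.02,"tz":0,"gripper":0.81}
    - {"tx":-0.008,"ty":0,"spin":0.02,"tz":0,"gripper":0.81}
    - {"tx":-0.008,"ty":0,"spin":0.02,"tz":0,"gripper":0.81}

```text
clock: 16.38
position: [541.5, -8.1, 57.5]
ee_rot: [-0.504, 0.864, 0.0, -0.0]
contact_force: [-0.3, -0.7, -0.0]
gripper_width: 8.2
```

play_rows:
  targets:
    - {"tx":-0.004,"ty":0,"spin":0,"tz":0,"gripper":0.81}
    - {"tx":-0.006,"ty":0,"spin":0,"tz":0,"gripper":0.81}
    - {"tx":-0.006,"ty":0,"spin":0,"tz":0,"gripper":0.81}

```text
clock: 16.75
position: [541.6, -7.5, 57.4]
ee_rot: [-0.504, 0.864, 0.0, -0.001]
contact_force: [-1.0, -5.3, 0.2]
gripper_width: 8.2
```

play_rows:
  targets:
    - {"tx":-0.003,"ty":0,"spin":0,"tz":0,"gripper":0.81}
    - {"tx":-0.003,"ty":0,"spin":0,"tz":0,"gripper":0.81}
    - {"tx":0.03,"ty":0,"spin":0,"tz":0,"gripper":0.81}
    - {"tx":0.08,"ty":0,"spin":0,"tz":0,"gripper":0.81}
    - {"tx":0.14,"ty":0,"spin":0,"tz":-0.05,"gripper":0.81}
    - {"tx":0.25,"ty":0,"spin":0,"tz":-0.25,"gripper":0.81}
    - {"tx":0.5,"ty":0,"spin":0,"tz":-0.45,"gripper":0.81}
    - {"tx":0.8,"ty":0,"spin":0,"tz":-0.5,"gripper":0.81}
    - {"tx":0.8,"ty":0,"spin":0,"tz":-0.5,"gripper":0.81}
    - {"tx":0.8,"ty":0,"spin":0,"tz":-0.5,"gripper":0.81}

```text
clock: 18.0
position: [443.0, -182.4, 184.3]
ee_rot: [-0.502, 0.865, -0.001, 0.001]
contact_force: [-0.1, 0.8, -0.9]
gripper_width: 8.0
```

```bash
python3 -c "
from ret import *
d=grab('side','side11')
f=lambda u:((u-[170,180]+.37)*4).round(0)
for t in(1.4,1.47,1.571): print(t,f(proj(d,[*post(t),59.5])))
im=cv2.imread('pics/side11.png')[180:330,170:340]
cv2.imwrite('pics/side11d.png',cv2.resize(im,None,fx=4,fy=4,interpolation=2))
d=grab('top','top11')
f=lambda u:((u-[155,125]+.4)*5).round(0)
for t in(1.4,1.47,1.571): print(t,f(proj(d,[*post(t),59.5])))
im=cv2.imread('pics/top11.png')[125:245,155:305]
cv2.imwrite('pics/top11d.png',cv2.resize(im,None,fx=5,fy=5,interpolation=2))
go(0,0,0)
"
```

```text
1.4 [400. 256.]
1.47 [395. 261.]
1.571 [386. 268.]
1.4 [412. 402.]
1.47 [403. 399.]
1.571 [391. 393.]
t 18.1 pos [ 443.8 -180.9  183.1] head -119.5 F [0.2 0.7 0.1] w 8.1 j6 -0.47
shift [0.2465 1.9022 0.73  ] mm [ 61.6 475.6 182.5] spin None
```

View pics/side11d.png

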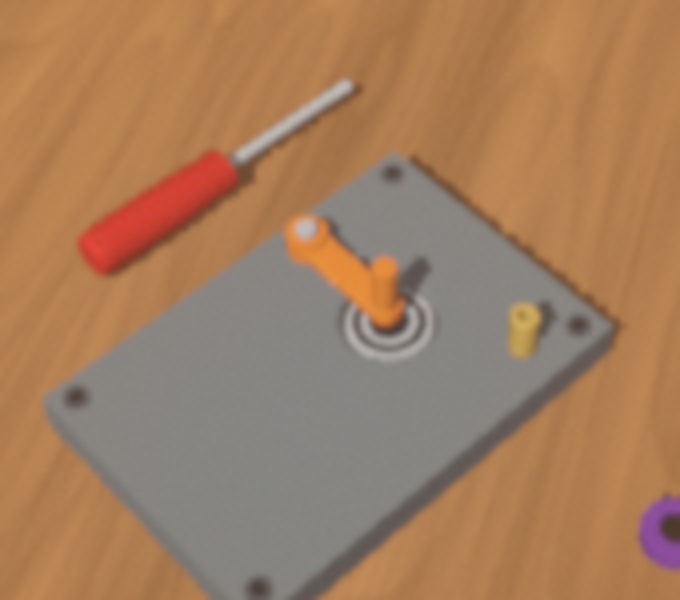

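View pics/top11d.png

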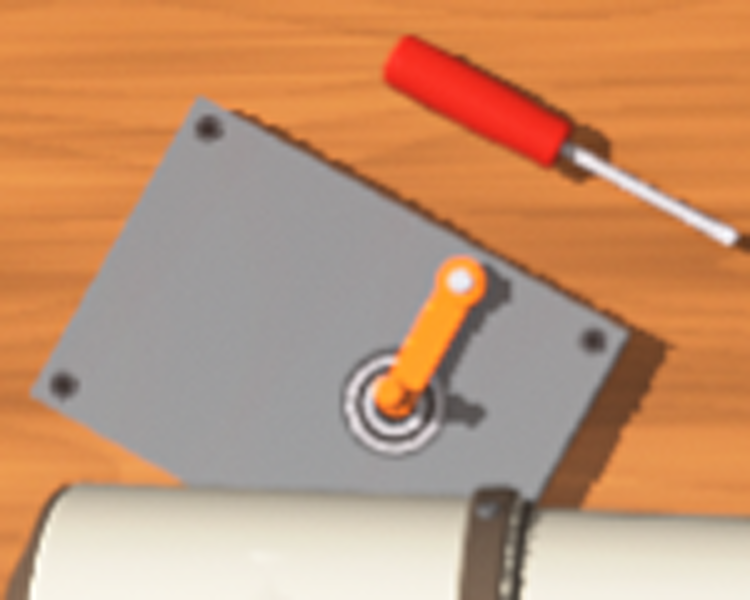

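```bash
python3 -c "
from h import *
print(job_done())"
```

```text
the job is handed in; nothing more can be done
None
```

I nudged the bearing into the pocket, pushed the retainer by its post round to its stop, and handed the job in at about 18 s of the 45 s allowed. The hand-in gives no verdict, so success rests on the checks below.

- **Bearing:** I pushed it with two fingertips held 24 mm apart. After the first push it was only tipped into the pocket: the depth image showed one edge about 10 mm high. A second push of about 5 mm seated it. It then read flat at roughly plate level and sat concentric with the pocket.
- **Retainer:** I pushed it with the fingertips cradling the post until the force rose to about 5 N at the stop. In both cameras the post top was within 1–3 enlarged-crop pixels of its predicted closed position, over the bearing.
- **Bystanders:** the spacer and screwdriver appear unmoved in the final side view. I did not check the spool again, but no low move went near it.
- **Robot:** the tool was backed well clear, with wrist force readings near zero.

One check disagreed early on. My first plate fit from the side camera was several pixels off because I had clicked the wrong corner. After I dropped that point, the two cameras agreed to about 1 mm.

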